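# Feel the end float of a pump shaft and leave it centred

### The arm

A 7-joint arm with a two-finger parallel gripper is mounted at the origin on a cart in front of the work surface, level with it; the furniture and walls round the work are solid. World frame = base frame: x ahead of the robot, y to its left, z up, the work surface at z = 0. Lengths are in m, angles in rad, forces in N, time in s.
With the tool pointing down it reaches from about 0.4 to 0.85 m from the base axis. Payload 4.4 kg.
Tool frame: the origin (TCP) lies at the very end of the fingers, on their centre line; the grasp point (between the pads) lies 19 mm behind it; z points along the fingers, y is the direction in which the jaws open and shut (so a half turn about z gives the same grasp; the last joint's range is limited). The gripper opens to 94 mm and grips with 3 to 60 N. Pads are 16 mm wide; open, the fingers measure 119 mm over their backs; the gripper's body (75 mm by 177 mm) begins 78 mm behind the grasp point.
Start: joints at [1.216, 0.628, 0.038, 1.517, -0.027, 0.996, -0.02], TCP at [0.185, -0.623, 0.205] pointing down, gripper open.
Joint ranges: [-3.06, 3.06], [-0.37, 2.12], [-1.25, 1.32], [0.18, 2.47], [-1.1, 4.24], [0.23, 1.98], [-2.94, 2.94]. Speed limits (rad/s): [2.57, 2.57, 3.14, 3.14, 3.14, 3.14, 3.14].

### API

Orientations are given as a unit quaternion [w, x, y, z].
In Python, from bench import sense, imaging, job_done gives the robot as it stands. The module is installed in compiled form; this text tells all that it offers.
- The arm moves only by the tool play_rows, never from a script. Its argument "moves" is a list of rows, each a list of 3 entries, a list of its own where there are three numbers: the shift along the tool's x, y, z each as a share of 0.4 m, from -1 to 1, then the turn, a rotation vector about the tool's x, y, z each as a share of pi rad, from -1 to 1, then the gripper command: -1 is fully open, 1 is shut, values between are in proportion. A call has 1 to 10 rows; each row is the pose to reach, as a shift and turn from the pose commanded when the call began, along the tool's axes at that moment, turning the shorter way round; what a row does not reach only later rows make up. A row lasts 1/10 s, in which the tool goes at most 50 mm and 8.59 degrees, less where a joint would pass 70% of its speed; a pose out of reach is approached as far as the arm can. A call with a number of a shift or a turn outside -1 to 1 is refused whole. A call with a gripper value outside its range is refused whole. The fingers move at their own pace and stop on an object; the grip force is fixed at half the most. Time passes only in rows, so rows that repeat a pose let the fingers close. It gives the time, the measured TCP pose, the force and the opening at its end, in the units of the state.
- sense(): the state, without advancing time (a new reading comes with each control period).
- imaging.camera(name): name is "scene" or "top" or "wrist"; returns the picture (480x640x3 uint8, blue, green, red); there is no depth.
- imaging.camera_params(name): a dict with "vertical_fov" (degrees; the focal length in pixels is half the picture's height over the tangent of half this angle, whatever the lens; pixels are square), "cx", "cy" (the principal point, pixels), "dist" ([k1, k2, p1, p2, k3] as OpenCV has them; the pictures are not rectified), "world_to_cam" (4x4, takes a point from world to camera coordinates). Camera axes: x right, y up, looking along -z (the intrinsics and any distortion apply to the point x, -y, -z); pixel columns grow to the right and rows downward; lengths in m; the calibration is good to about 2 mm. A picture is of the moment at which its call begins: read the wrist's pose just before it. camera_params takes no time and is no camera call; for the wrist camera it gives the pose at the moment of the call.
- job_done(): hands the job in, once; it reports no verdict.
The state is a dict: "clock": time; "joint_pos": joint angles; "joint_velocities": joint speeds; "effort": joint torques, N m; "tool_pos": TCP position; "ee_rot": TCP orientation; "wrist_force": force on the tool from outside, world axes, zero at the start; "moment": the same for the moment, N m; "opening": finger opening in m.
Only numpy, scipy, OpenCV 4.12 (cv2) and the standard library are available. Lean on these libraries where they do the work, as an engineer would, in place of code of your own. Each camera call takes 0.05 s, during which the arm holds its last target.

### The job

Check the end float of the pump shaft in its bearing bracket: by its black hub, push the shaft in until it is firmly on its inner stop, then pull it out until it is firmly on its outer stop, bearing on each stop for about half a second with about 10 N (under 25 N at all times). Then leave the shaft standing still in the middle between the two stops you felt, let go of it, and do not disturb the can, stamp, wrench and hex key around it.

Things in the scene. Friction and masses are not known exactly. Their poses are not given: they have to be found in the camera images.
- bearing_bracket: Grey bearing bracket fixed to the table: foot 96 x 112 mm, lying barrel 72 mm across with 82 mm aluminium end covers, 117 mm high. Origin: centre of the foot's underside. The shaft runs along its y axis, 75 mm up; the hub sticks out of the +y end (cover face at y = +60 mm). +y points to the robot's left, turned 0.05 to 0.5 rad towards the robot.
- shaft: Pump shaft. Origin on the shaft axis inside the bracket; +y points out, towards the hub. Slides along y only, with 2 N drag (stays where left). Two hidden stops, not shown by any reading: 12 to 22 mm of float, mid-float with this origin up to 8 mm either side of the bracket's origin along y. Starts off both stops. Stops are sprung, alike: after first touch about 4 N more per mm of travel.
- hub_grip (a point): Centre of the round black hub (two thin steel bands) on the shaft's outer end, on the shaft axis, 115 mm from the shaft's origin along +y, 75 mm above the table. Hub 32 mm in diameter, 44 mm long along the shaft; grip it across from above. Axes as the shaft: +y is outward (pull), -y inward (push).
- can_sample: Bystander: upright white drinks can, 66 mm diameter, 122 mm tall; origin at the centre of its underside.
- date_stamp: Bystander: hand stamp with a red knob on a black block, 34 x 34 x 70 mm tall; origin at the centre of its underside.
- wrench: Bystander: steel combination wrench lying flat, 31 x 190 x 6 mm, long along its y; origin at the centre of its underside.
- hex_key: Bystander: dark L-shaped hex key lying flat, 30 x 88 x 4 mm, long along its y; origin at the centre of its underside.

How it is judged:
On the way, in this order (a step that is already met when the one before it is completed fails the run):
1. the shaft is pushed in and bears on its inner stop with more than 5 N for 0.2 s (contact force between collar_disc and seat_in_face above 5 N), for 0.2 s.
2. then the shaft is pulled out and bears on its outer stop with more than 5 N for 0.2 s (contact force between collar_disc and seat_out_face above 5 N), for 0.2 s.
At the end, for the whole second after the job is handed in: The shaft has been felt on its inner stop and then on its outer stop, and now stands still, released, within 2 mm of the middle between the two stops (y of float_mid in the frame of shaft between -0.002 and 0.002 m and linear speed of shaft below 0.005 m/s and contact force between the fingers and shaft below 0.1 N); the robot touches nothing.
It fails at once if the shaft presses on its inner stop with more than 25 N (contact force between collar_disc and seat_in_face above 25 N).
It fails at once if the shaft presses on its outer stop with more than 25 N (contact force between collar_disc and seat_out_face above 25 N).
It fails at once if a bystander (can, stamp, wrench or hex key) is moved by more than 20 mm (distance of any of can_sample, date_stamp, wrench, hex_key from where it was at the start of the episode above 0.02 m).
It also fails if it takes over 53 s, if anything falls off the work surface, if the arm or the gripper's body presses on something with over 40 N, if the wrist force passes 120 N, or if a joint passes its speed limit or range.

## Working session

There is one attempt and no reset: what is moved stays moved. The work goes in short steps, Python scripts to look and compute and a tool call to move; the robot and the scene stay as the last step left them, time stands still between calls to the robot, and variables do not carry over. Pictures are saved under pics/ and viewed, and the job is handed in when it is done.

Besides the shell and the picture viewer there is one more tool, called after ">>>" as name([rows], argument=value, ...), one row to a line, values as JSON. play_rows: Moves the arm, as the interface text tells. Its arguments: {"type":"object","properties":{"moves":{"type":"array","items":{"type":"array"}}},"required":["moves"]}

```bash
mkdir -p pics
python3 - <<'E'
from bench import sense, imaging
import cv2
s=sense()
for k,v in s.items(): print(k,v)
for n in ["scene","top","wrist"]:
    p=imaging.camera_params(n); print(n,p)
for n in ["scene","top"]:
    cv2.imwrite(f"pics/{n}0.png",imaging.camera(n))
E
```

```text
clock 0.0
joint_pos [ 1.21616661  0.6292956   0.03846365  1.51836558 -0.02698292  0.99625438
 -0.02001399]
joint_velocities [-0.00084167  0.00013562 -0.0002813   0.00040268 -0.00060499 -0.00111411
  0.00055719]
effort [-7.73223965e-04 -5.49716806e+01  1.14329249e+00 -1.86632252e+01
 -5.22474200e-02  2.35790742e-02  1.63510017e-04]
tool_pos [ 0.18496511 -0.62244995  0.20458802]
ee_rot [-8.89032109e-04  9.89591479e-01  1.43902368e-01 -1.53506647e-04]
wrist_force [ 0.58640037 -0.76815475  0.74356591]
moment [-0.04135698 -0.0074991   0.04813886]
opening 0.09378325687198986
scene {'vertical_fov': 48.74595390916023, 'cx': 318.4122087827074, 'cy': 235.80120858464215, 'dist': array([-0.15389824,  0.        ,  0.        ,  0.        ,  0.        ]), 'world_to_cam': array([[-0.86235753, -0.50612679,  0.01323503,  0.45188425],
       [ 0.30499731, -0.49844533,  0.81149793, -0.16213912],
       [-0.4041239 ,  0.703838  ,  0.58420539, -1.09745461],
       [ 0.        ,  0.        ,  0.        ,  1.        ]])}
top {'vertical_fov': 52.27471270852037, 'cx': 326.21280626752764, 'cy': 237.1045729269383, 'dist': array([0.03215465, 0.        , 0.        , 0.        , 0.        ]), 'world_to_cam': array([[-0.07664801, -0.99705146, -0.00367129,  0.11751372],
       [ 0.97378847, -0.07564952,  0.21450681, -0.47761663],
       [-0.21415206,  0.01286646,  0.97671559, -0.82011805],
       [ 0.        ,  0.        ,  0.        ,  1.        ]])}
wrist {'vertical_fov': 65.96675897573708, 'cx': 323.84944027499347, 'cy': 236.12300913196168, 'dist': array([-0.05180409,  0.        ,  0.        ,  0.        ,  0.        ]), 'world_to_cam': array([[ 0.28497291, -0.95853102, -0.0029547 , -0.64968311],
       [ 0.93119072,  0.27757299, -0.2362987 ,  0.02440286],
       [ 0.22731978,  0.06458733,  0.97167597, -0.3909798 ],
       [ 0.        ,  0.        ,  0.        ,  1.        ]])}
```

View pics/scene0.png

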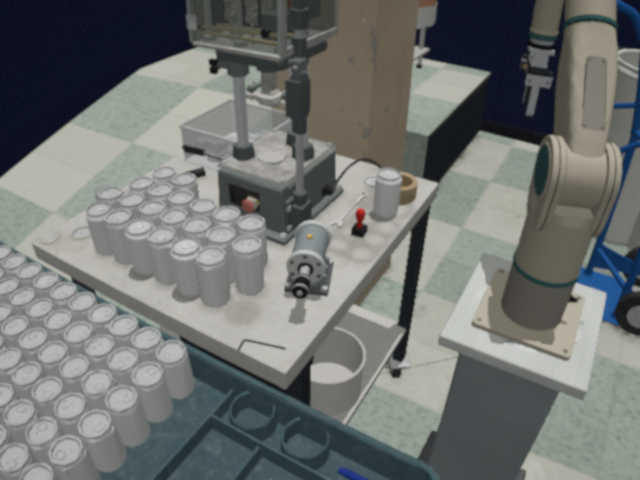

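View pics/top0.png

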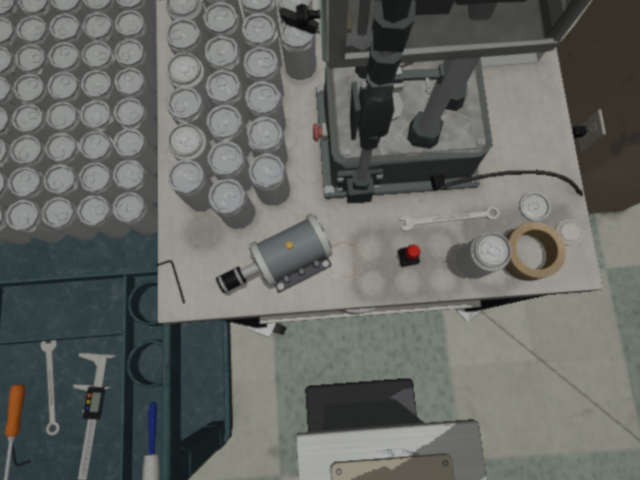

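The top view shows the bracket with its barrel near px (290,252) and the black hub near (232,278). The hex key is at (175,280), the stamp at (410,255), the can at (490,255) and the wrench at (450,217). I'll enlarge the hub area.

Run:
```python
import cv2
a=cv2.imread("pics/top0.png")[190:310,150:350]
cv2.imwrite("pics/top0c.png",cv2.resize(a,None,fx=4,fy=4,interpolation=cv2.INTER_CUBIC))
a=cv2.imread("pics/scene0.png")[205:315,260:360]
cv2.imwrite("pics/scene0c.png",cv2.resize(a,None,fx=5,fy=5,interpolation=cv2.INTER_CUBIC))
```

```text
(no output)
```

View pics/top0c.png

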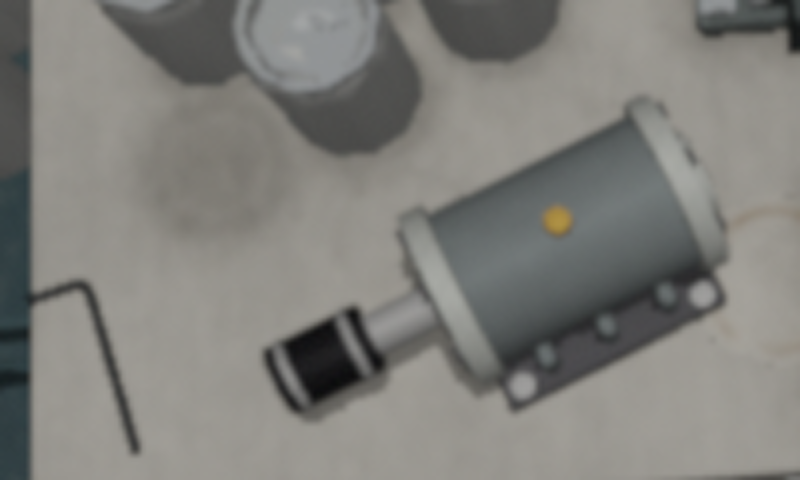

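View pics/scene0c.png

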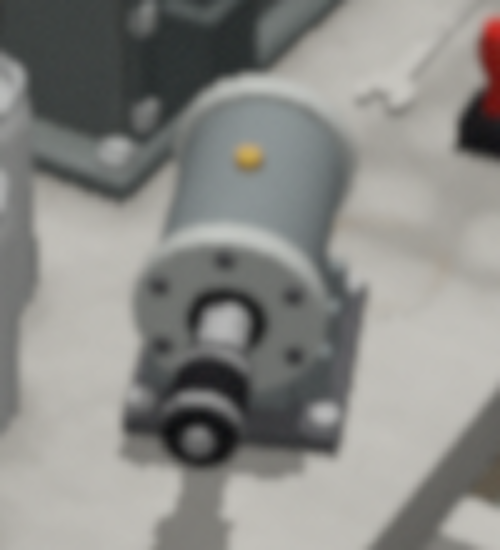

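```bash
cat > h.py <<'E'
import numpy as np, cv2
from bench import imaging
def K(p):
    f=240/np.tan(np.radians(p["vertical_fov"]/2)); return np.array([[f,0,p["cx"]],[0,f,p["cy"]],[0,0,1.]])
def bp(n,uv,z,p=None):
    p=p or imaging.camera_params(n)
    q=cv2.undistortPoints(np.array([[uv]],float),K(p),p["dist"])[0,0]
    d=np.array([q[0],-q[1],-1]); M=p["world_to_cam"]; R=M[:3,:3]; C=-R.T@M[:3,3]; d=R.T@d
    return C+d*(z-C[2])/d[2]
def proj(n,X,p=None):
    p=p or imaging.camera_params(n)
    M=p["world_to_cam"]; c=M[:3,:3]@np.array(X,float)+M[:3,3]
    return cv2.projectPoints(np.array([[c[0],-c[1],-c[2]]]),np.zeros(3),np.zeros(3),K(p),p["dist"])[0][0,0]
E
python3 - <<'E'
from h import *
T=lambda x,y:(150+x/4-.375,190+y/4-.375)
S=lambda x,y:(260+x/5-.4,205+y/5-.4)
f=lambda a,z:np.round(bp("top",T(*a),z),4)
o=[f((268,350),.075),f((300,412),.075)]; i=[f((358,308),.075),f((383,370),.075)]
print("outer",o,"inner",i)
mo=(o[0]+o[1])/2; mi=(i[0]+i[1])/2; print(mo,mi,np.linalg.norm(mo-mi),np.linalg.norm(o[0]-o[1]))
print("far cover edges",f((640,95),.075),f((722,262),.075),"near cover",f((405,215),.075),f((485,390),.075))
print("oil cup top",f((558,218),.117))
b=[f((522,385),.012),f((702,293),.012)];print("bolts",b, b[0]-b[1])
print("hub end scene",bp("scene",S(200,440),.075))
E
```

```text
outer [array([0.4251, 0.2721, 0.075 ]), array([0.3977, 0.2593, 0.075 ])] inner [array([0.4402, 0.2333, 0.075 ]), array([0.4127, 0.2237, 0.075 ])]
[0.4114 0.2657 0.075 ] [0.42645 0.2285  0.075  ] 0.040129073002001914 0.030242354405700618
far cover edges [0.525  0.1064 0.075 ] [0.448  0.0764 0.075 ] near cover [0.4792 0.2115 0.075 ] [0.4009 0.1809 0.075 ]
oil cup top [0.464  0.1429 0.117 ]
bolts [array([0.4096, 0.1708, 0.012 ]), array([0.4456, 0.0856, 0.012 ])] [-0.036   0.0852  0.    ]
hub end scene [0.40956666 0.26933745 0.075     ]
```

```bash
cat >> h.py <<'E'
from scipy.spatial.transform import Rotation as Rn
def rotq(q): return Rn.from_quat([q[1],q[2],q[3],q[0]])
def row(R0,p0,p,a):
    """targets: world pos p, tool x heading a, tool pointing down"""
    Rt=Rn.from_matrix(np.array([[np.cos(a),np.sin(a),0],[np.sin(a),-np.cos(a),0],[0,0,-1]]).T) if 0 else Rn.from_matrix(np.column_stack([[np.cos(a),np.sin(a),0],[np.sin(a),-np.cos(a),0],[0,0,-1]]))
    s=R0.inv().apply(np.array(p)-p0)/.4; t=(R0.inv()*Rt).as_rotvec()/np.pi
    return np.round(s,4),np.round(t,4)
E
python3 - <<'E'
from h import *
from bench import sense
f=lambda a,z:np.round(bp("top",a,z),3)
print("machine foot",f((358,197),.0),f((330,195),0),f((480,185),0)," pedestal foot",f((358,185),.1))
print("can near",f((229,193),.122),f((268,167),.122))
print("stamp",f((410,258),.0),"can",f((490,250),.122),"wrench end",f((405,222),0),"hex",f((170,262),0),f((183,302),0),f((158,265),0))
s=sense();R0=rotq(s["ee_rot"]);p0=s["tool_pos"]
for p,a in [((.4,-.4,.25),.289+.55),((.47,-.15,.25),1.3),((.46,.08,.25),1.8),((.419,.247,.22),1.976)]:
    print(p,*row(R0,p0,p,a))
E
```

```text
machine foot [0.571 0.013 0.   ] [0.579 0.066 0.   ] [ 0.576 -0.224  0.   ]  pedestal foot [0.562 0.019 0.1  ]
can near [0.558 0.237 0.122] [0.598 0.17  0.122]
stamp [ 0.445 -0.074  0.   ] can [ 0.428 -0.182  0.122] wrench end [ 0.514 -0.072  0.   ] hex [0.472 0.374 0.   ] [0.395 0.351 0.   ] [0.468 0.396 0.   ]
(0.4, -0.4, 0.25) [ 0.6737 -0.3802 -0.1128] [-5.000e-04 -1.000e-04 -1.751e-01]
(0.47, -0.15, 0.25) [ 1.0195 -0.9295 -0.1118] [-5.000e-04 -3.000e-04 -3.219e-01]
(0.46, 0.08, 0.25) [ 1.1593 -1.4878 -0.1109] [-5.00e-04 -4.00e-04 -4.81e-01]
(0.419, 0.247, 0.22) [ 1.18   -1.917  -0.0351] [-4.00e-04 -5.00e-04 -5.37e-01]
```

>>> play_rows([
  [[0.578,-0.407,-0.1125],[0,0,-0.19],-0.3],
  [[0.578,-0.407,-0.1125],[0,0,-0.19],-0.3],
  [[0.578,-0.407,-0.1125],[0,0,-0.19],-0.3],
  [[0.578,-0.407,-0.1125],[0,0,-0.19],-0.3],
  [[0.578,-0.407,-0.1125],[0,0,-0.19],-0.3],
  [[0.899,-0.963,-0.1125],[0,0,-0.3],-0.3],
  [[0.899,-0.963,-0.1125],[0,0,-0.3],-0.3],
  [[0.899,-0.963,-0.1125],[0,0,-0.3],-0.3],
  [[0.899,-0.963,-0.1125],[0,0,-0.3],-0.3],
  [[0.899,-0.963,-0.1125],[0,0,-0.3],-0.3],
])

```text
clock: 1.1
tool_pos: [0.4089, -0.1877, 0.2497]
ee_rot: [-0.0, 0.817, 0.577, -0.0]
wrist_force: [1.2, -0.6, -0.0]
opening: 0.0612
```

Run:
```python
from h import *
from bench import sense
s=sense();R0=rotq(s["ee_rot"]);p0=s["tool_pos"];print(s["clock"],p0,s["opening"],s["wrist_force"],R0.as_matrix().round(3).tolist(),s["joint_pos"].round(2))
for p,a in [((.42,-.15,.25),1.23),((.43,.05,.25),1.75),((.419,.247,.20),1.976)]:
    print(p,*row(R0,p0,p,a))
```

```text
1.1 [ 0.40886341 -0.18774494  0.24968349] 0.061226150463385934 [ 1.22092731 -0.58720142 -0.00520584] [[0.334, 0.943, -0.0], [0.943, -0.334, -0.0], [-0.0, -0.0, -1.0]] [ 0.61  0.3  -0.31  1.98  0.12  0.88 -0.1 ]
(0.42, -0.15, 0.25) [ 0.0982 -0.0052 -0.0008] [-0.      0.      0.0002]
(0.43, 0.05, 0.25) [ 0.578  -0.1484 -0.0008] [-0.      0.     -0.1653]
(0.419, 0.247, 0.2) [ 1.0331 -0.3386  0.1242] [-0.      0.     -0.2372]
```

>>> play_rows([
  [[0.578,-0.148,0],[0,0,-0.165],-0.3],
  [[0.578,-0.148,0],[0,0,-0.165],-0.3],
  [[0.578,-0.148,0],[0,0,-0.165],-0.3],
  [[0.578,-0.148,0],[0,0,-0.165],-0.3],
  [[0.96,-0.31,0.05],[0,0,-0.237],-0.3],
  [[0.96,-0.31,0.05],[0,0,-0.237],-0.3],
  [[0.96,-0.31,0.05],[0,0,-0.237],-0.3],
  [[0.96,-0.31,0.05],[0,0,-0.237],-0.3],
  [[0.96,-0.31,0.05],[0,0,-0.237],-0.3],
  [[0.96,-0.31,0.05],[0,0,-0.237],-0.3],
])

```text
clock: 2.1
tool_pos: [0.4191, 0.2152, 0.2293]
ee_rot: [-0.0, 0.549, 0.836, -0.0]
wrist_force: [-0.8, 0.1, 0.4]
opening: 0.0612
```

Run:
```python
from h import *
from bench import sense
import pickle
s=sense();print(s["clock"],s["tool_pos"],s["wrist_force"],s["joint_pos"].round(2))
p=imaging.camera_params("wrist"); im=imaging.camera("wrist"); cv2.imwrite("pics/w1.png",im); pickle.dump(p,open("w1.pkl","wb"))
for X in [(.419,.247,.075),(.464,.143,.117)]: print(proj("wrist",X,p))
```

```text
2.1 [0.41906679 0.21515233 0.2292927 ] [-0.75444372  0.08822095  0.35872177] [-0.1   0.39 -0.59  1.96  0.28  0.88 -0.43]
[337.47528749 189.88733484]
[337.90107293 326.71316488]
```

View pics/w1.png

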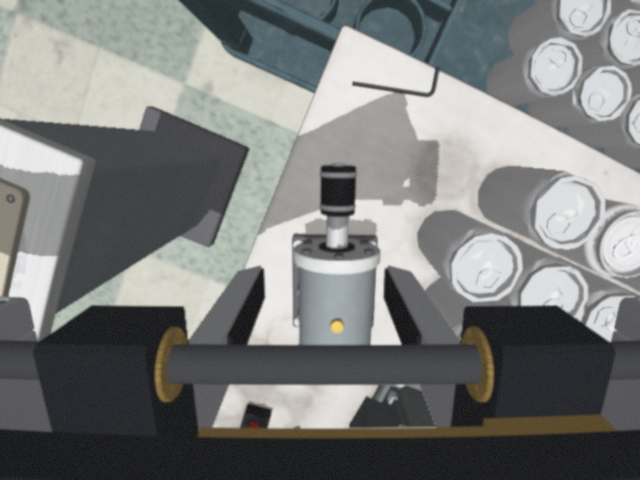

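The wrist view agrees with the estimate. The hub is centred near (338,190) and the oil cup is at (337,326), while the predictions were (337.5,190) and (338,327). I'll refine with a crop.

Run:
```python
import cv2
a=cv2.imread("pics/w1.png")[150:350,270:410]
cv2.imwrite("pics/w1c.png",cv2.resize(a,None,fx=4,fy=4,interpolation=cv2.INTER_CUBIC)[:600])
```

```text
(no output)
```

View pics/w1c.png

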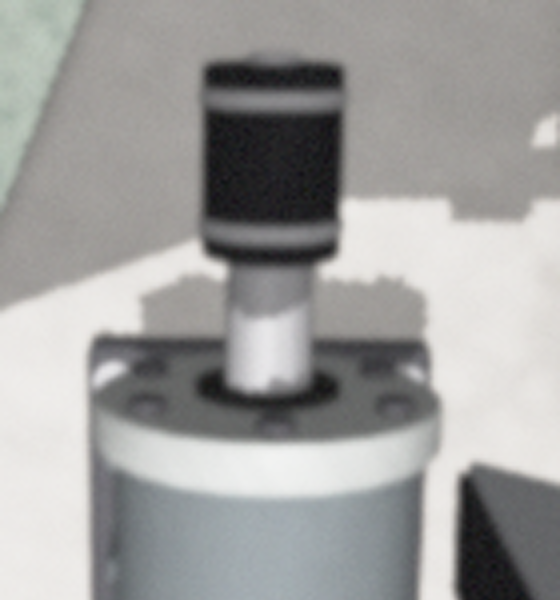

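Run:
```python
from h import *
import pickle
from bench import sense
p=pickle.load(open("w1.pkl","rb"))
C=lambda x,y:(270+x/4-.375,150+y/4-.375)
g=lambda x,y,z=.075:bp("w",C(x,y),z,p)
o=g(275,68);i=g(271,252);print(o,i,np.linalg.norm(o-i),(o+i)/2, np.arctan2(-(o-i)[0],(o-i)[1]),np.linalg.norm(g(205,68)-g(345,68)))
cup=bp("w",(337,326),.117,p); h=(o+i)/2;print(cup, np.arctan2(-(h-cup)[0],(h-cup)[1]),np.hypot(*(h-cup)[:2]))
s=sense();R0=rotq(s["ee_rot"]);p0=s["tool_pos"]
print(R0.as_matrix()[:,0])
for pp,a in [((h[0],h[1],.15),1.976),((h[0],h[1],.056),1.976)]: print(*row(R0,p0,pp,a))
```

```text
[0.41134793 0.2662378  0.075     ] [0.42733969 0.22797104 0.075     ] 0.04147385570429168 [0.41934381 0.24710442 0.075     ] 0.395843234734678 0.031123457481880185
[0.46300923 0.14331024 0.117     ] 0.3982163666644022 0.11260506919685088
[-3.94818088e-01  9.18759033e-01 -7.18880279e-04]
[0.0782 0.0334 0.1981] [-0.0004  0.0002  0.0002]
[0.0783 0.0337 0.4331] [-0.0004  0.0002  0.0002]
```

>>> play_rows([
  [[0.078,0.034,0.1],[0,0,0],-0.3],
  [[0.078,0.034,0.2],[0,0,0],-0.3],
  [[0.078,0.034,0.26],[0,0,0],-0.3],
  [[0.078,0.034,0.32],[0,0,0],-0.3],
  [[0.078,0.034,0.38],[0,0,0],-0.3],
  [[0.078,0.034,0.433],[0,0,0],-0.3],
  [[0.078,0.034,0.433],[0,0,0],-0.3],
])

```text
clock: 2.85
tool_pos: [0.4194, 0.2441, 0.0546]
ee_rot: [-0.0, 0.552, 0.834, -0.003]
wrist_force: [0.5, 0.6, 0.3]
opening: 0.061
```

Run:
```python
from h import *
from bench import sense
s=sense();print(s["clock"],s["tool_pos"],s["wrist_force"],s["opening"],s["joint_pos"].round(2))
p=imaging.camera_params("wrist"); im=imaging.camera("wrist"); cv2.imwrite("pics/w2.png",im)
cv2.imwrite("pics/s2.png",cv2.resize(imaging.camera("scene")[180:330,230:380],None,fx=4,fy=4))
```

```text
2.85 [0.41938601 0.24407996 0.05462085] [0.51063795 0.58458387 0.25364489] 0.06104207828577229 [-0.32  0.67 -0.39  2.09  0.54  0.49 -0.72]
```

View pics/w2.png

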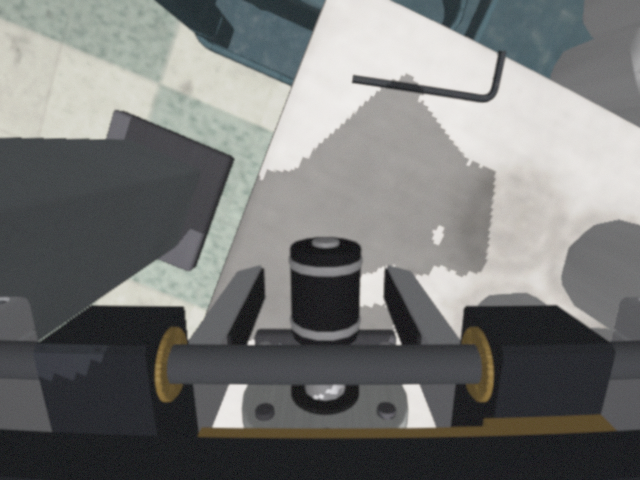

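View pics/s2.png

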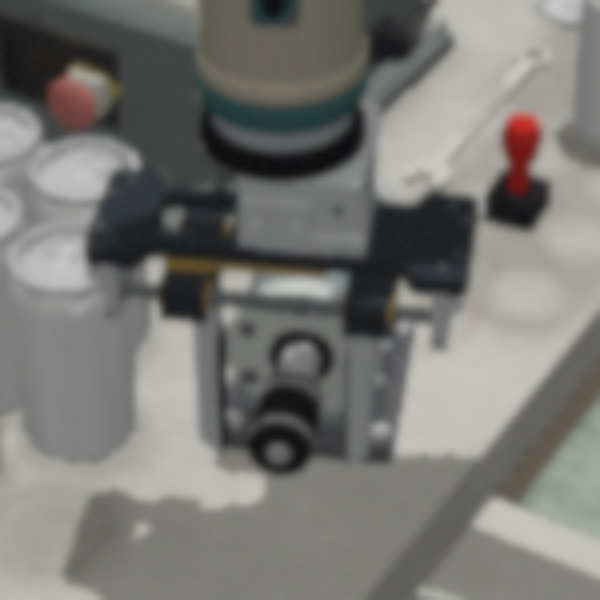

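The jaws straddle the hub symmetrically: the hub spans columns 290–360 and the fingers are at 262 and 388. The body is clear of the cans. Closing.

>>> play_rows([
  [[0,0,0],[0,0,0],1],
  [[0,0,0],[0,0,0],1],
  [[0,0,0],[0,0,0],1],
  [[0,0,0],[0,0,0],1],
  [[0,0,0],[0,0,0],1],
  [[0,0,0],[0,0,0],1],
])

```text
clock: 3.55
tool_pos: [0.4193, 0.2475, 0.0565]
ee_rot: [-0.0, 0.55, 0.835, -0.001]
wrist_force: [-2.3, -0.2, 2.7]
opening: 0.0312
```

```bash
cat > st.py <<'E'
from h import *
from bench import sense
import sys
s=sense();u=np.array([-.395,.919,0]);h=np.array([.4193,.2471,.056]);v=np.array([.919,.395,0])
F=s["wrist_force"];d=s["tool_pos"]-h
print("t %.2f along %.2f mm across %.2f z %.2f | F along %.2f across %.2f z %.2f | open %.4f M %s"%(s["clock"],1e3*d@u,1e3*d@v,1e3*d[2],F@u,F@v,F[2],s["opening"],s["moment"].round(2)))
E
python3 st.py
```

```text
t 3.55 along 0.34 mm across 0.16 z 0.52 | F along 0.78 across -2.21 z 2.73 | open 0.0312 M [-0.2   0.53  0.  ]
```

>>> play_rows([
  [[-0.0025,0,0],[0,0,0],1],
  [[-0.005,0,0],[0,0,0],1],
  [[-0.0075,0,0],[0,0,0],1],
  [[-0.0075,0,0],[0,0,0],1],
])

```text
clock: 3.95
tool_pos: [0.4208, 0.2447, 0.0564]
ee_rot: [-0.0, 0.55, 0.835, -0.0]
wrist_force: [-5.1, -0.3, 2.0]
opening: 0.0314
```

```bash
python3 st.py
```

```text
t 3.95 along -2.74 mm across 0.42 z 0.40 | F along 1.74 across -4.85 z 2.04 | open 0.0314 M [-0.04  1.   -0.12]
```

>>> play_rows([
  [[-0.0025,0,0],[0,0,0],1],
  [[-0.005,0,0],[0,0,0],1],
  [[-0.0075,0,0],[0,0,0],1],
  [[-0.0075,0,0],[0,0,0],1],
])

```text
clock: 4.35
tool_pos: [0.422, 0.2418, 0.0564]
ee_rot: [-0.0, 0.551, 0.835, -0.001]
wrist_force: [-4.3, -0.5, 3.3]
opening: 0.0314
```

```bash
python3 st.py
```

```text
t 4.35 along -5.94 mm across 0.44 z 0.43 | F along 1.28 across -4.18 z 3.29 | open 0.0314 M [-0.06  1.   -0.08]
```

>>> play_rows([
  [[-0.0025,0,0],[0,0,0],1],
  [[-0.005,0,0],[0,0,0],1],
  [[-0.0075,0,0],[0,0,0],1],
  [[-0.0075,0,0],[0,0,0],1],
])

```text
clock: 4.75
tool_pos: [0.4231, 0.239, 0.0564]
ee_rot: [-0.0, 0.551, 0.835, -0.001]
wrist_force: [-5.2, -1.1, 3.4]
opening: 0.0313
```

```bash
python3 st.py
```

```text
t 4.75 along -8.93 mm across 0.34 z 0.44 | F along 1.01 across -5.21 z 3.39 | open 0.0313 M [-0.08  1.02 -0.05]
```

>>> play_rows([
  [[-0.0025,0,0],[0,0,0],1],
  [[-0.005,0,0],[0,0,0],1],
  [[-0.0075,0,0],[0,0,0],1],
  [[-0.0075,0,0],[0,0,0],1],
])

```text
clock: 5.15
tool_pos: [0.4243, 0.2364, 0.0565]
ee_rot: [-0.0, 0.55, 0.835, -0.001]
wrist_force: [-5.7, 0.6, 3.8]
opening: 0.0311
```

```bash
python3 st.py
```

```text
t 5.15 along -11.81 mm across 0.33 z 0.46 | F along 2.76 across -5.00 z 3.75 | open 0.0311 M [-0.02  1.17 -0.12]
```

>>> play_rows([
  [[-0.0025,0,0],[0,0,0],1],
  [[-0.005,0,0],[0,0,0],1],
  [[-0.005,0,0],[0,0,0],1],
])

```text
clock: 5.45
tool_pos: [0.4246, 0.2357, 0.0565]
ee_rot: [-0.001, 0.55, 0.835, 0.0]
wrist_force: [-7.3, 1.3, 3.7]
opening: 0.0315
```

```bash
python3 st.py
```

```text
t 5.45 along -12.55 mm across 0.34 z 0.50 | F along 4.08 across -6.20 z 3.73 | open 0.0315 M [ 0.41  1.37 -0.09]
```

>>> play_rows([
  [[-0.0025,0,0],[0,0,0],1],
  [[-0.005,0,0],[0,0,0],1],
  [[-0.005,0,0],[0,0,0],1],
])

```text
clock: 5.75
tool_pos: [0.4249, 0.2351, 0.0565]
ee_rot: [-0.001, 0.55, 0.835, 0.001]
wrist_force: [-7.8, 4.4, 4.7]
opening: 0.0311
```

```bash
python3 st.py
```

```text
t 5.75 along -13.22 mm across 0.41 z 0.55 | F along 7.15 across -5.43 z 4.67 | open 0.0311 M [ 0.86  1.8  -0.09]
```

>>> play_rows([
  [[-0.0025,0,0],[0,0,0],1],
  [[-0.005,0,0],[0,0,0],1],
  [[-0.0075,0,0],[0,0,0],1],
  [[-0.0075,0,0],[0,0,0],1],
])

```text
clock: 6.15
tool_pos: [0.4253, 0.2342, 0.0566]
ee_rot: [-0.002, 0.549, 0.836, 0.002]
wrist_force: [-9.8, 7.7, 5.0]
opening: 0.0311
```

```bash
python3 st.py
```

```text
t 6.15 along -14.23 mm across 0.40 z 0.61 | F along 10.93 across -5.96 z 4.95 | open 0.0311 M [ 1.59  2.25 -0.17]
```

>>> play_rows([
  [[-0.002,0,0],[0,0,0],1],
  [[-0.002,0,0],[0,0,0],1],
  [[-0.002,0,0],[0,0,0],1],
  [[-0.002,0,0],[0,0,0],1],
  [[-0.002,0,0],[0,0,0],1],
  [[-0.002,0,0],[0,0,0],1],
])

```text
clock: 6.75
tool_pos: [0.4254, 0.234, 0.0567]
ee_rot: [-0.003, 0.549, 0.836, 0.002]
wrist_force: [-10.1, 7.7, 4.4]
opening: 0.0311
```

```bash
python3 st.py; python3 -c "
from h import *
cv2.imwrite('pics/w3.png',imaging.camera('wrist'))"; python3 st.py
```

```text
t 6.75 along -14.42 mm across 0.40 z 0.65 | F along 11.12 across -6.26 z 4.43 | open 0.0311 M [ 1.82  2.45 -0.25]
t 6.80 along -14.46 mm across 0.44 z 0.63 | F along 12.43 across -6.89 z 4.12 | open 0.0313 M [ 1.83  2.36 -0.18]
```

View pics/w3.png

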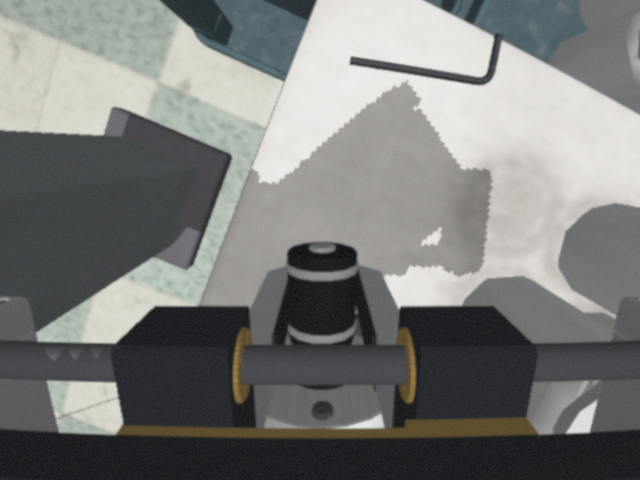

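The grip is intact: the hub sits centred between the fingers at column 322. The inner stop was felt at about −12 mm, and the shaft bore on it with 9–10 N for over 0.6 s. Now pulling out.

>>> play_rows([
  [[0.004,0,0],[0,0,0],1],
  [[0.008,0,0],[0,0,0],1],
  [[0.012,0,0],[0,0,0],1],
  [[0.016,0,0],[0,0,0],1],
  [[0.02,0,0],[0,0,0],1],
  [[0.024,0,0],[0,0,0],1],
  [[0.028,0,0],[0,0,0],1],
  [[0.028,0,0],[0,0,0],1],
])

```text
clock: 7.6
tool_pos: [0.4234, 0.2385, 0.0564]
ee_rot: [0.0, 0.551, 0.835, -0.001]
wrist_force: [-4.9, -3.0, 4.9]
opening: 0.031
```

```bash
python3 st.py
```

```text
t 7.60 along -9.48 mm across 0.36 z 0.37 | F along -0.79 across -5.65 z 4.88 | open 0.0310 M [-0.74  0.77 -0.11]
```

>>> play_rows([
  [[0.0025,0,0],[0,0,0],1],
  [[0.005,0,0],[0,0,0],1],
  [[0.0075,0,0],[0,0,0],1],
  [[0.01,0,0],[0,0,0],1],
  [[0.01,0,0],[0,0,0],1],
])

```text
clock: 8.1
tool_pos: [0.4219, 0.2422, 0.0564]
ee_rot: [0.0, 0.551, 0.835, -0.001]
wrist_force: [-4.7, -3.7, 3.4]
opening: 0.0317
```

```bash
python3 st.py
```

```text
t 8.10 along -5.50 mm across 0.45 z 0.35 | F along -1.57 across -5.79 z 3.43 | open 0.0317 M [-0.85  0.77 -0.08]
```

>>> play_rows([
  [[0.0025,0,0],[0,0,0],1],
  [[0.005,0,0],[0,0,0],1],
  [[0.0075,0,0],[0,0,0],1],
  [[0.01,0,0],[0,0,0],1],
  [[0.01,0,0],[0,0,0],1],
])

```text
clock: 8.6
tool_pos: [0.4202, 0.2462, 0.0563]
ee_rot: [0.0, 0.551, 0.835, -0.001]
wrist_force: [-4.5, -3.5, 4.2]
opening: 0.0313
```

```bash
python3 st.py
```

```text
t 8.60 along -1.18 mm across 0.49 z 0.33 | F along -1.46 across -5.54 z 4.20 | open 0.0313 M [-0.86  0.76 -0.07]
```

>>> play_rows([
  [[0.0025,0,0],[0,0,0],1],
  [[0.005,0,0],[0,0,0],1],
  [[0.0075,0,0],[0,0,0],1],
  [[0.0075,0,0],[0,0,0],1],
])

```text
clock: 9.0
tool_pos: [0.419, 0.2493, 0.0563]
ee_rot: [0.0, 0.551, 0.835, -0.001]
wrist_force: [-3.8, -3.2, 3.1]
opening: 0.0312
```

```bash
python3 st.py
```

```text
t 9.00 along 2.09 mm across 0.58 z 0.33 | F along -1.39 across -4.77 z 3.11 | open 0.0312 M [-0.84  0.73 -0.07]
```

>>> play_rows([
  [[0.0025,0,0],[0,0,0],1],
  [[0.005,0,0],[0,0,0],1],
  [[0.0075,0,0],[0,0,0],1],
  [[0.0075,0,0],[0,0,0],1],
])

```text
clock: 9.4
tool_pos: [0.4178, 0.2522, 0.0563]
ee_rot: [0.0, 0.551, 0.835, -0.0]
wrist_force: [-4.3, -4.0, 2.7]
opening: 0.0313
```

```bash
python3 st.py
```

```text
t 9.40 along 5.28 mm across 0.65 z 0.34 | F along -1.98 across -5.54 z 2.66 | open 0.0313 M [-0.89  0.78 -0.09]
```

>>> play_rows([
  [[0.0025,0,0],[0,0,0],1],
  [[0.005,0,0],[0,0,0],1],
  [[0.005,0,0],[0,0,0],1],
])

```text
clock: 9.7
tool_pos: [0.4171, 0.2538, 0.0563]
ee_rot: [0.0, 0.551, 0.835, -0.001]
wrist_force: [-1.9, -4.6, 2.5]
opening: 0.0312
```

```bash
python3 st.py
```

```text
t 9.70 along 7.00 mm across 0.67 z 0.31 | F along -3.46 across -3.51 z 2.52 | open 0.0312 M [-0.95  0.64 -0.1 ]
```

>>> play_rows([
  [[0.0025,0,0],[0,0,0],1],
  [[0.005,0,0],[0,0,0],1],
  [[0.005,0,0],[0,0,0],1],
])

```text
clock: 10.0
tool_pos: [0.4169, 0.2544, 0.0563]
ee_rot: [0.001, 0.551, 0.835, -0.001]
wrist_force: [-1.7, -6.0, 2.8]
opening: 0.0315
```

```bash
python3 st.py
```

```text
t 10.00 along 7.63 mm across 0.64 z 0.28 | F along -4.86 across -3.89 z 2.83 | open 0.0315 M [-1.42  0.36 -0.05]
```

>>> play_rows([
  [[0.0025,0,0],[0,0,0],1],
  [[0.005,0,0],[0,0,0],1],
  [[0.0075,0,0],[0,0,0],1],
  [[0.0075,0,0],[0,0,0],1],
])

```text
clock: 10.4
tool_pos: [0.4164, 0.2552, 0.0562]
ee_rot: [0.002, 0.551, 0.834, -0.002]
wrist_force: [0.2, -9.1, 2.8]
opening: 0.0312
```

```bash
python3 st.py
```

```text
t 10.40 along 8.61 mm across 0.54 z 0.16 | F along -8.47 across -3.43 z 2.85 | open 0.0312 M [-2.14 -0.15  0.03]
```

>>> play_rows([
  [[0.0025,0,0],[0,0,0],1],
  [[0.005,0,0],[0,0,0],1],
  [[0.006,0,0],[0,0,0],1],
  [[0.006,0,0],[0,0,0],1],
  [[0.006,0,0],[0,0,0],1],
])

```text
clock: 10.9
tool_pos: [0.4161, 0.2558, 0.0561]
ee_rot: [0.003, 0.552, 0.834, -0.003]
wrist_force: [1.8, -12.2, 2.6]
opening: 0.0314
```

```bash
python3 st.py
```

```text
t 10.90 along 9.25 mm across 0.48 z 0.09 | F along -11.92 across -3.14 z 2.61 | open 0.0314 M [-2.73 -0.59  0.08]
```

Holding this for 0.6 s.

>>> play_rows([
  [[0,0,0],[0,0,0],1],
  [[0,0,0],[0,0,0],1],
  [[0,0,0],[0,0,0],1],
  [[0,0,0],[0,0,0],1],
  [[0,0,0],[0,0,0],1],
  [[0,0,0],[0,0,0],1],
])

```text
clock: 11.5
tool_pos: [0.4161, 0.2558, 0.0561]
ee_rot: [0.003, 0.552, 0.834, -0.003]
wrist_force: [2.7, -11.7, 2.8]
opening: 0.0312
```

```bash
python3 st.py; python3 -c "
from h import *
cv2.imwrite('pics/w4.png',imaging.camera('wrist'))"; python3 st.py
```

```text
t 11.50 along 9.25 mm across 0.48 z 0.10 | F along -11.84 across -2.19 z 2.78 | open 0.0312 M [-2.78 -0.66 -0.02]
t 11.55 along 9.24 mm across 0.49 z 0.11 | F along -10.57 across -3.78 z 3.36 | open 0.0310 M [-2.72 -0.57  0.01]
```

View pics/w4.png

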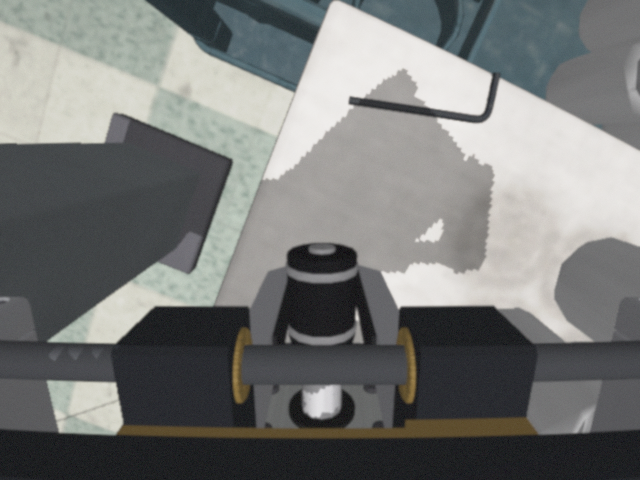

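The hub's outer face is at row 244 again, so it did not slip in the grip. Taking the middle at equal force: (−14.45+9.25)/2 ≈ −2.6 mm. Going there.

>>> play_rows([
  [[-0.005,0,0],[0,0,0],1],
  [[-0.01,0,0],[0,0,0],1],
  [[-0.015,0,0],[0,0,0],1],
  [[-0.02,0,0],[0,0,0],1],
  [[-0.025,0,0],[0,0,0],1],
  [[-0.03,0,0],[0,0,0],1],
  [[-0.035,0,0],[0,0,0],1],
  [[-0.04,0,0],[0,0,0],1],
  [[-0.0425,0,0],[0,0,0],1],
  [[-0.0425,0,0],[0,0,0],1],
])

```text
clock: 12.55
tool_pos: [0.4201, 0.247, 0.0565]
ee_rot: [-0.001, 0.55, 0.835, 0.0]
wrist_force: [-6.1, 0.1, 2.4]
opening: 0.0313
```

```bash
python3 st.py
```

```text
t 12.55 along -0.42 mm across 0.70 z 0.48 | F along 2.52 across -5.59 z 2.38 | open 0.0313 M [-0.23  1.23 -0.11]
```

>>> play_rows([
  [[-0.0025,0,0],[0,0,0],1],
  [[-0.005,0,0],[0,0,0],1],
  [[-0.005,0,0],[0,0,0],1],
  [[-0.005,0,0],[0,0,0],1],
])

```text
clock: 12.95
tool_pos: [0.4208, 0.2452, 0.0565]
ee_rot: [-0.001, 0.55, 0.835, 0.0]
wrist_force: [-6.3, -0.9, 3.2]
opening: 0.0315
```

```bash
python3 st.py
```

```text
t 12.95 along -2.35 mm across 0.64 z 0.48 | F along 1.65 across -6.11 z 3.21 | open 0.0315 M [-0.2   1.26 -0.16]
```

>>> play_rows([
  [[0.001,-0.002,0],[0,0,0],1],
  [[0.001,-0.003,0],[0,0,0],1],
  [[0.001,-0.003,0],[0,0,0],-0.3],
  [[0.001,-0.003,0],[0,0,0],-0.3],
  [[0.001,-0.003,0],[0,0,0],-0.3],
  [[0.001,-0.003,0],[0,0,0],-0.3],
  [[0.001,-0.003,0],[0,0,0],-0.3],
])

```text
clock: 13.65
tool_pos: [0.421, 0.244, 0.0566]
ee_rot: [0.0, 0.55, 0.835, 0.0]
wrist_force: [-0.7, -0.4, 0.4]
opening: 0.0609
```

```bash
python3 st.py; python3 -c "
from h import *
cv2.imwrite('pics/w5.png',imaging.camera('wrist'))"; python3 st.py
```

```text
t 13.65 along -3.46 mm across 0.32 z 0.56 | F along -0.09 across -0.84 z 0.41 | open 0.0609 M [-0.04 -0.13 -0.01]
t 13.70 along -3.49 mm across 0.16 z 0.54 | F along -0.13 across -0.39 z 0.30 | open 0.0611 M [-0.03 -0.07 -0.06]
```

View pics/w5.png

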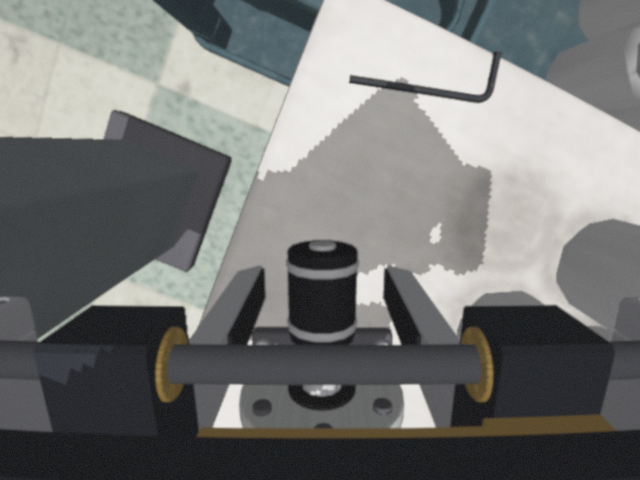

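Released: the hub is free between the open fingers with clear gaps both sides, and the wrist force is about 0. Lifting straight up.

>>> play_rows([
  [[0,0,-0.05],[0,0,0],-0.3],
  [[0,0,-0.1],[0,0,0],-0.3],
  [[0,0,-0.2],[0,0,0],-0.3],
  [[0,0,-0.3],[0,0,0],-0.3],
  [[0,0,-0.43],[0,0,0],-0.3],
  [[-0.06,0,-0.43],[0,0,0],-0.3],
  [[-0.06,0,-0.43],[0,0,0],-0.3],
  [[-0.06,0,-0.43],[0,0,0],-0.3],
  [[-0.06,0,-0.43],[0,0,0],-0.3],
])

```text
clock: 14.6
tool_pos: [0.4289, 0.2221, 0.2276]
ee_rot: [-0.001, 0.55, 0.835, -0.001]
wrist_force: [-1.3, 0.3, 0.1]
opening: 0.061
```

```bash
python3 st.py
python3 - <<'E'
from h import *
import pickle
p=imaging.camera_params("wrist"); im=imaging.camera("wrist"); pickle.dump(p,open("w6.pkl","wb"));cv2.imwrite("pics/w6.png",im)
cv2.imwrite("pics/top6.png",imaging.camera("top"))
cv2.imwrite("pics/w6c.png",cv2.resize(im[150:350,270:410],None,fx=4,fy=4,interpolation=cv2.INTER_CUBIC)[:600])
E
```

```text
t 14.60 along -26.75 mm across -1.02 z 171.56 | F along 0.84 across -1.10 z 0.06 | open 0.0610 M [ 0.01 -0.1   0.01]
```

View pics/w6c.png

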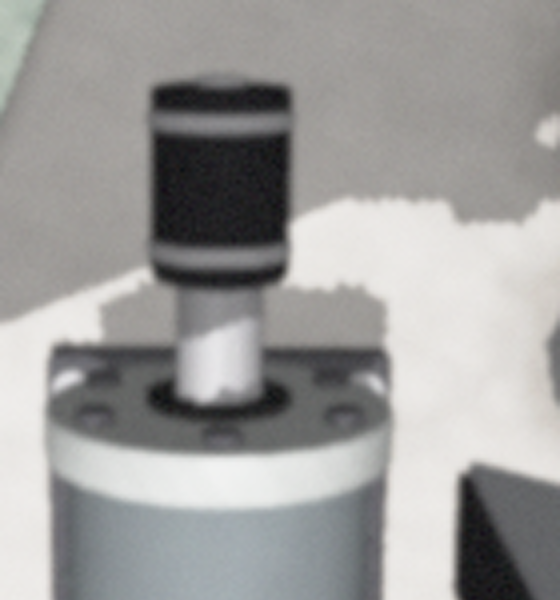

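View pics/top6.png

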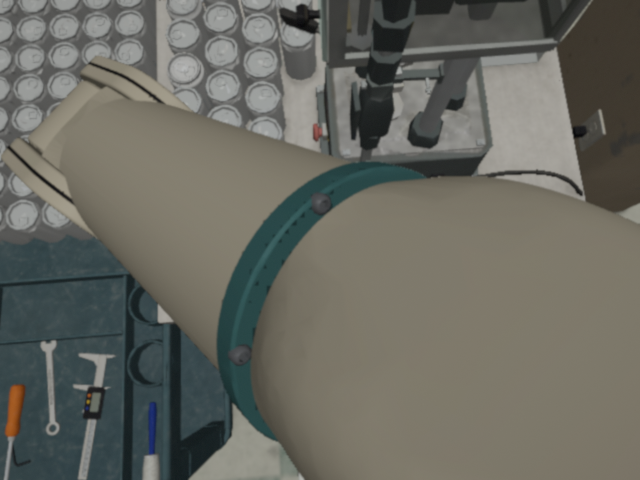

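```bash
python3 - <<'E'
from h import *
import pickle
C=lambda x,y:(270+x/4-.375,150+y/4-.375)
u=np.array([-.395,.919,0]);h=np.array([.4193,.2471,.056])
def al(pk,x,y): return (bp("w",C(x,y),.075,pickle.load(open(pk,"rb")))-h)@u*1e3
print("before outer band/corners/inner",al("w1.pkl",275,68),al("w1.pkl",273,100),al("w1.pkl",271,234),al("w1.pkl",270,252))
print("after",al("w6.pkl",222,90),al("w6.pkl",222,123),al("w6.pkl",220,258),al("w6.pkl",220,276))
print("hole",al("w1.pkl",278,425),al("w6.pkl",222,436))
E
python3 st.py; ls pics
```

```text
before outer band/corners/inner 20.72870337128834 13.66962000054748 -16.5969747862154 -20.75601592272016
after 18.500713495880206 11.214839921297427 -19.329278398583895 -23.496747163390786
hole -61.95407013530054 -61.62209190023514
t 14.70 along -26.54 mm across -0.87 z 171.60 | F along -0.11 across -0.02 z 0.26 | open 0.0612 M [-0.06 -0.16  0.01]
s2.png
scene0.png
scene0c.png
top0.png
top0c.png
top6.png
w1.png
w1c.png
w2.png
w3.png
w4.png
w5.png
w6.png
w6c.png
```

The hub stands about 2.5–2.9 mm further in than at the start, and I expected 2.9. One last look at the bystanders before handing in.

```bash
python3 -c "
from h import *
im=imaging.camera('scene');a=cv2.imread('pics/scene0.png')
cv2.imwrite('pics/s7.png',np.hstack([cv2.resize(x[150:370,220:420],None,fx=2,fy=2) for x in (a,im)]))"
```

View pics/s7.png

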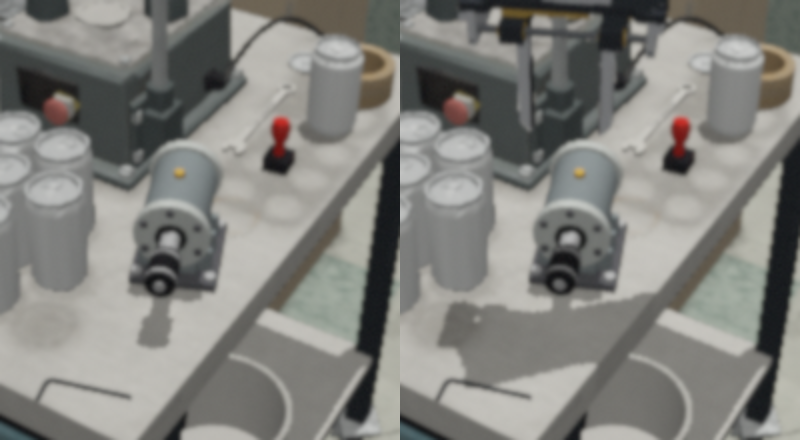

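The can, stamp, wrench and hex key are all in the same pixels as at the start, and the gripper hangs clear above the bracket. Handing in.

```bash
python3 -c "
from bench import job_done
print(job_done())"
```

```text
the job is handed in; nothing more can be done
None
```

I checked the end float and handed the job in at about 15 s, with the shaft released near mid-float. No verdict came back. Positions below are along the shaft, measured from where I first saw the hub.

- **Inner stop:** I held the shaft on it for over half a second at about 11–12 N wrist force, roughly 9–10 N on the stop after the 2 N drag. The tool was then at −14.45 mm.
- **Outer stop:** I held it there for over half a second at the same force. The tool was then at +9.25 mm.
- **Float:** About 19 mm, with the middle at −2.6 mm taken at equal force on both sides. The hub did not slip in the grip between the two readings.
- **Final position:** I brought the tool to about −2.4 mm, relaxed it and let go, then lifted clear. The last wrist picture shows the hub 2.5–2.9 mm further in than at the start. I expected 2.9 mm, so that is well inside the 2 mm allowance.
- **Surroundings:** The can, stamp, wrench and hex key look unmoved in the before and after scene pictures. The wrist force was about zero after release. The last top-camera picture was blocked by the arm, so I used the scene camera for this check.

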